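# Let the sample tubes out with the gate lever

### The job

One of the two tube dispensers on the lab bench has three capped tubes waiting behind its heavy steel gate. Press down the pad on the long end of that dispenser's lever with your fingertips to raise the gate, keep it down until all three tubes have rolled into the catch tray, then let the lever come back up so that the gate shuts again. Touch neither the gate nor the tubes, leave the empty dispenser alone, and do not disturb the things standing around.

Things in the scene. Friction and masses are not known exactly. Their poses are not given: they have to be found in the camera images.
- dispenser_full: tube dispenser with three tubes in its lane (may stand left or right), fixed to the bench, 300 x 180 x 97 mm high. Origin: on the bench under the gate, mid-lane. x points from the mint catch tray (front, -x) to the lane (back), y to the lever's side, z up. Lane 108 mm wide, sides 70 mm high, sloping down to x = -18 mm. The lever lies along x at y = 90 mm, its fulcrum at x = -30 mm, 80 mm high
- dispenser_empty: the empty dispenser, otherwise the same, with the same frame. To be left alone
- tray_full (a point): middle of the floor of the full dispenser's mint catch tray, 10 mm above the bench. Inside, the tray runs 68 mm either way along the dispenser's x and 54 mm either way along y; walls 48 mm high above the bench, the lane's edge above its back end 35 mm high. A tube lying on its floor has its centre 18 mm above the bench
- pad_full (a point): middle of the top of the black rubber press pad (34 x 30 mm) on the long end of the full dispenser's lever (aluminium, 238 x 16 mm), 150 mm from the fulcrum; at rest 115 mm above the bench and tilted 10 degrees (end of lever higher), fully pressed 64 mm; only a 6 mm base plate and the bench lie below it, the tray's outer wall is 30 mm from its middle
- lever_full (a joint): the full dispenser's lever: angle in rad. 0 = at rest, long end raised (it is held there by the weight of the gate); grows as the long end is pressed down; hard stop at 0.34, where the pad is 51 mm lower. Axis parallel to the dispenser's y. Needs about 2 to 4 N down at the pad; let go, it comes back up by itself with the gate
- gate_full (a joint): the full dispenser's gate, angle in rad: 0 = shut, about 0.3 when the lever is fully down. It hangs on a hinge at the dispenser's x = 100 mm and falls shut by its own weight. A tube passes beneath from about 0.18
- bar_full (a point): the full dispenser's heavy steel gate flap (0.8 kg): middle of the top of its cross bar, 102 mm wide, 12 mm thick, 41 mm high on two arms, with a side pin that rests on the short end of the lever. Shut: 84 mm above the bench, its lower edge just over the lane; hinge 100 mm behind it
- pad_empty (a point): middle of the top of the black rubber press pad (34 x 30 mm) on the long end of the empty dispenser's lever (aluminium, 238 x 16 mm), 150 mm from the fulcrum; at rest 115 mm above the bench and tilted 10 degrees (end of lever higher), fully pressed 64 mm; only a 6 mm base plate and the bench lie below it, the tray's outer wall is 30 mm from its middle
- lever_empty (a joint): the empty dispenser's lever: angle in rad. 0 = at rest, long end raised (it is held there by the weight of the gate); grows as the long end is pressed down; hard stop at 0.34, where the pad is 51 mm lower. Axis parallel to the dispenser's y. Needs about 2 to 4 N down at the pad; let go, it comes back up by itself with the gate
- gate_empty (a joint): the empty dispenser's gate, angle in rad: 0 = shut, about 0.3 when the lever is fully down. It hangs on a hinge at the dispenser's x = 100 mm and falls shut by its own weight. A tube passes beneath from about 0.18
- bar_empty (a point): the empty dispenser's heavy steel gate flap (0.8 kg): middle of the top of its cross bar, 102 mm wide, 12 mm thick, 41 mm high on two arms, with a side pin that rests on the short end of the lever. Shut: 84 mm above the bench, its lower edge just over the lane; hinge 100 mm behind it
- tube1: a capped sample tube, 16 mm diameter, 100 mm long, 18 g, lying across the full dispenser's lane behind the gate; origin in its middle, y along its length
- tube2: a capped sample tube, 16 mm diameter, 100 mm long, 18 g, lying across the full dispenser's lane behind the gate; origin in its middle, y along its length
- tube3: a capped sample tube, 16 mm diameter, 100 mm long, 18 g, lying across the full dispenser's lane behind the gate; origin in its middle, y along its length
- bottle: bystander: white bottle, 60 mm diameter, 160 mm high; origin under its middle
- jar: bystander: lidded specimen jar, 48 mm diameter, 60 mm high; origin under its middle
- carton: bystander: cardboard carton 80 x 120 x 50 mm high; origin under its middle
There are look-alikes about, which are no part of the job. Leave any purple look-alike of the tube1 alone.

How it is judged:
By the outcome, as a careful person would: the job done as asked, in the order asked, and still so for the second after the job is handed in, with the robot touching nothing.
It also fails if it takes over 38 s, if anything falls off the work surface, if the arm or the gripper's body presses on something with over 40 N, if the wrist force passes 120 N, or if a joint passes its speed limit or range.

### The arm

A 6-joint arm with a two-finger parallel gripper is mounted at the origin on the work surface. World frame = base frame: x ahead of the robot, y to its left, z up, the work surface at z = 0. Lengths are in m, angles in rad, forces in N, time in s.
With the tool pointing down it reaches from about 0.325 to 0.875 m from the base axis. Payload 4.4 kg.
Tool frame: the origin (TCP) lies at the very end of the fingers, on their centre line; the grasp point (between the pads) lies robot.grasp_offset behind it (robot.grasp_offset is the distance from the TCP to the grasp point, in m); z points along the fingers, y is the line along which they close (so a half turn about z gives the same grasp; the last joint's range is limited). The gripper opens to 85 mm and grips with 20 to 120 N. Pads are 22 mm wide; open, the fingers measure 114 mm over their backs; the gripper's body (76 mm by 85 mm) begins 54 mm behind the grasp point. The pads swing forward as they close: fully open they stand 13 mm farther back than shut.
Start: joints at [-1.431, 0.207, 1.542, -0, 1.393, -0.15], TCP at [0.164, -0.551, 0.231] pointing down, gripper open.
Joint ranges: [-2.73, 2.73], [-0.86, 2.22], [0.23, 2.46], [-1.11, 4.25], [0.08, 2.63], [-2.82, 2.82]. Speed limits (rad/s): [2.79, 2.79, 3.14, 3.14, 3.14, 3.14].

### API

Orientations are given as a unit quaternion [x, y, z, w].
In Python, from bench import telemetry, viewer, workorder, robot gives the robot as it stands.
- The arm moves only by the tool apply_moves, never from a script. Its argument "increments" is a list of rows, each an object with "jaw": the closure, from 0 (fully open) to 1 (shut); "xyz": the shift along the tool's x, y, z in mm, a list of three; "spin": the turn about the tool's z in rad. A call has 1 to 12 rows; each row shifts and turns the commanded pose from where the row before left it, along the tool's axes as they then stand; what a row does not reach is not made up. A row lasts 1/8 s, in which the tool goes at most 62.5 mm and 10.7 degrees, less where a joint would pass 70% of its speed; a pose out of reach is approached as far as the arm can. A call is refused whole if a number of a shift passes 62.5 or a number of a turn 0.188, either way. A call with a gripper value outside its range is refused whole. The fingers move at their own pace and stop on an object; "force" is the grip in N (left out, the last holds). Time passes only in rows, so rows that do not move let the fingers close. It gives the time, the measured TCP pose, the force, the opening and the grip force at its end, in the units of the state.
- telemetry.read_state(): the state, without advancing time (a new reading comes with each control period).
- viewer.camera(name): name is "side" or "top" or "wrist"; returns a dict with "frame" (400x640x3 uint8, blue, green, red), "z_map" (400x640 float32, m along the optical axis (not along the pixel's ray), 0 where there is no reading), "intrinsics" (3x3 intrinsics, pixels), "T" (4x4, takes a point from camera to world coordinates); the wrist camera has in their place "mount" (4x4, takes a point from camera to tool coordinates, whose origin is the TCP and whose axes are the flange's). Camera axes: x right, y up, looking along -z (the intrinsics and any distortion apply to the point x, -y, -z); pixel columns grow to the right and rows downward; lengths in m; the calibration is good to about 2 mm. A picture is of the moment at which its call begins: read the wrist's pose just before it.
- workorder.finish_job(): hands the job in; it is judged then, once.
The state is a dict: "time": time; "qpos": joint angles; "joint_velocities": joint speeds; "tau": joint torques, N m; "ee_pos": TCP position; "eef_rot": TCP orientation; "force": force on the tool from outside, world axes, zero at the start; "ft_torque": the same for the moment, N m; "gripper_width": opening from 0.0 (shut) to 1.0 (fully open); "finger_force": force on a finger pad.
Only numpy, scipy, OpenCV 4.12 (cv2) and the standard library are available. Lean on these libraries where they do the work, as an engineer would, in place of code of your own. Each camera call takes 0.05 s, during which the arm holds its last target. There are 200 camera calls.

## Working session

There is one attempt and no reset: what is moved stays moved. The work goes in short steps, Python scripts to look and compute and a tool call to move; the robot and the scene stay as the last step left them, time stands still between calls to the robot, and variables do not carry over. Pictures are saved under pics/ and viewed, at most 10 in all, crops included, and the job is handed in when it is done.

Besides the shell and the picture viewer there is one more tool, called after "Request:" by a JSON object that holds its "name" and its "arguments", one argument or row to a line. apply_moves: Moves the arm, as the interface text tells. Its arguments: {"type":"object","properties":{"increments":{"type":"array","items":{"type":"object","properties":{"jaw":{"type":"number"},"xyz":{"type":"array","items":{"type":"number"}},"spin":{"type":"number"}}}},"force":{"type":"number"}},"required":["increments"]}

```bash
mkdir -p pics; cat > h.py <<'E'
import numpy as np, cv2, pickle
from bench import telemetry, viewer, workorder, robot
def shot(n,fn):
    c=viewer.camera(n); cv2.imwrite('pics/'+fn,c['frame']); pickle.dump(c,open(fn+'.pkl','wb')); return c
def pts(c):
    K=np.array(c['intrinsics']);z=c['z_map'];h,w=z.shape
    u,v=np.meshgrid(np.arange(w),np.arange(h))
    P=np.stack([(u-K[0,2])/K[0,0]*z,-(v-K[1,2])/K[1,1]*z,-z,np.ones_like(z)],-1)
    return (P@np.array(c['T']).T)[...,:3]
E
python3 - <<'E'
from h import *
print(telemetry.read_state(), robot.grasp_offset)
a=shot('top','top0.png');b=shot('side','side0.png');print(a['T'],b['T'],a.keys())
E
```

```text
{'time': 0.0, 'qpos': array([-1.43151963e+00,  2.07430374e-01,  1.54298202e+00, -4.08335400e-06,
        1.39351497e+00, -1.50481159e-01]), 'joint_velocities': array([ 0.00094487,  0.00164915,  0.00134701, -0.00148998, -0.0001612 ,
       -0.00017011]), 'tau': array([ 8.59288648e-04, -3.83030927e+01, -2.91595620e+01, -1.55201251e-04,
        1.06490613e-02, -1.12763865e-05]), 'ee_pos': array([ 0.1641787 , -0.55025505,  0.23010658]), 'eef_rot': array([ 9.89522666e-01,  1.44372889e-01,  4.53052728e-06, -1.16734710e-03]), 'force': array([-0.24105737,  0.00599081, -0.00748276]), 'ft_torque': array([-0.05363925, -0.05064582, -0.01993431]), 'finger_force': 0.0, 'gripper_width': 0.9988433886515202} 0.0187
[[-0.03006007  0.99128688 -0.12824472  0.43641868]
 [-0.99940652 -0.03196677 -0.01283494 -0.0035799 ]
 [-0.01682268  0.12778279  0.9916595   1.2922154 ]
 [ 0.          0.          0.          1.        ]] [[-0.92770047  0.2968969  -0.22632736  0.29041091]
 [-0.37326532 -0.72678496  0.57659052  0.72203553]
 [ 0.00669662  0.61938345  0.78506006  1.0762038 ]
 [ 0.          0.          0.          1.        ]] dict_keys(['frame', 'z_map', 'intrinsics', 'T'])
```

View pics/top0.png

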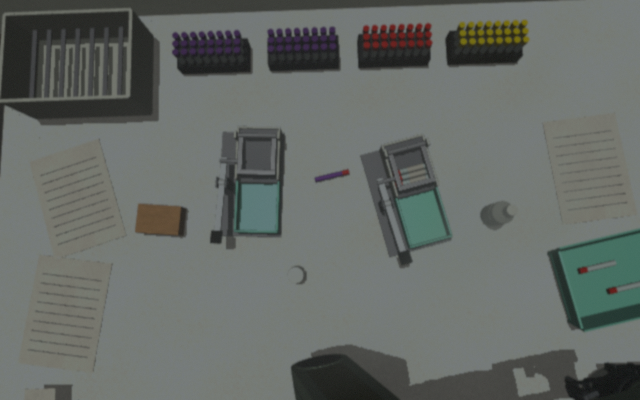

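View pics/side0.png

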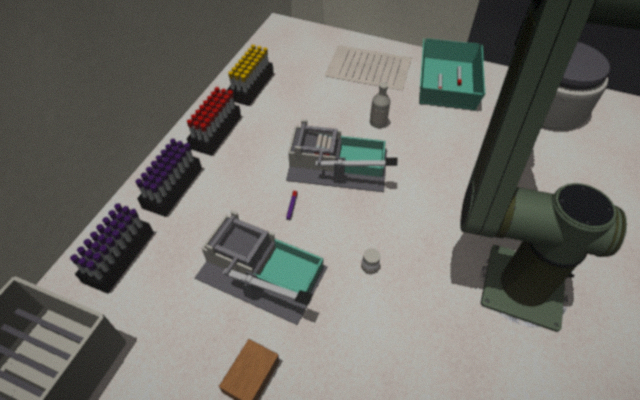

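Top view: the right dispenser has white tubes in its lane at about (412,173), and its black pad is at (404,258). The left dispenser's lane (258,153) is empty, with its pad at (216,237). In the side view the full pad is at (391,161).
Possible mix-ups are the empty pad at (216,237), the purple tube at (332,176) and the tubes in the green bin at (600,268). I choose the pad at (404,258).

```bash
python3 - <<'E'
from h import *
c=pickle.load(open('top0.png.pkl','rb'));P=pts(c);f=c['frame'];np.set_printoptions(precision=4,suppress=True)
cv2.imwrite('pics/crop0.png',cv2.resize(f[120:280,340:530],None,fx=4,fy=3.75,interpolation=cv2.INTER_CUBIC)[:600])
hsv=cv2.cvtColor(f,cv2.COLOR_BGR2HSV)
roi=np.zeros(f.shape[:2],bool);roi[120:280,350:460]=1
m=roi&(P[...,2]>.095)&(f.max(-1)<50)
v,u=np.nonzero(m);print('pad px',len(u),u.mean(),v.mean(),P[m].mean(0),P[m].min(0),P[m].max(0))
g=roi&(hsv[...,1]>60)&(hsv[...,0]>65)&(hsv[...,0]<100)&(P[...,2]<.03)
Q=P[g];r=cv2.minAreaRect((Q[:,:2]*1000).astype(np.float32));print('tray',r,Q[:,2].mean(), len(Q))
l=roi&(P[...,2]>.07)&(P[...,2]<.13)
print(cv2.minAreaRect((P[l][:,:2]*1000).astype(np.float32)))
# side
c=pickle.load(open('side0.png.pkl','rb'));P=pts(c);f=c['frame']
roi=np.zeros(f.shape[:2],bool);roi[150:172,375:405]=1
m=roi&(P[...,2]>.095)&(f.max(-1)<60)
v,u=np.nonzero(m);print('side pad',len(u),u.mean(),v.mean(),P[m].mean(0),P[m].min(0),P[m].max(0))
s=telemetry.read_state()
from scipy.spatial.transform import Rotation as R
print(R.from_quat(s['eef_rot']).as_matrix())
E
```

```text
pad px 68 403.11764705882354 256.55882352941177 [ 0.4273 -0.1859  0.1148] [ 0.4112 -0.198   0.1094] [ 0.4386 -0.176   0.1195]
tray ((529.1339111328125, -255.8787841796875), (140.9749755859375, 115.39778900146484), 13.175741195678711) 0.010094418940531286 1769
((582.8629150390625, -220.04620361328125), (326.2557067871094, 165.13844299316406), 12.014087677001953)
side pad 63 390.6031746031746 161.38095238095238 [ 0.4246 -0.1845  0.1147] [ 0.4097 -0.198   0.1101] [ 0.4407 -0.1717  0.1212]
[[ 0.9583  0.2858 -0.0003]
 [ 0.2858 -0.9583  0.0021]
 [ 0.0003 -0.0021 -1.    ]]
```

View pics/crop0.png

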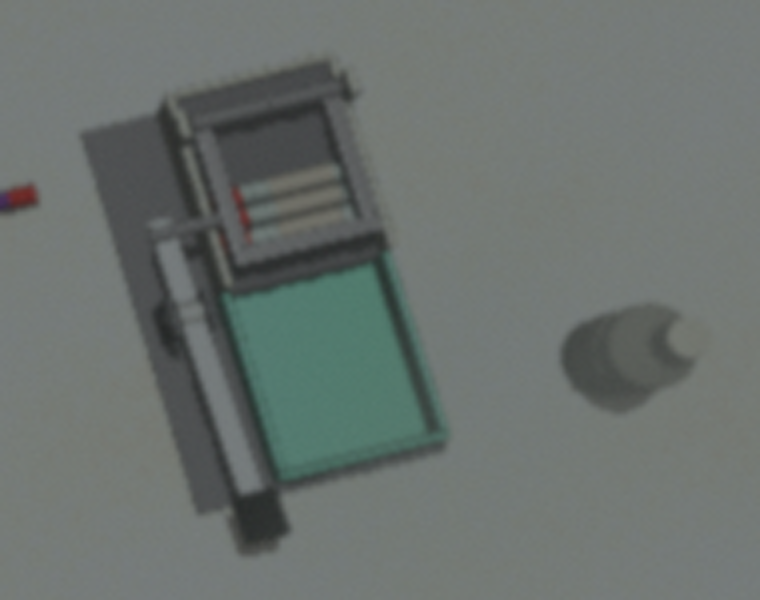

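The crop confirms three red-capped tubes behind the right dispenser's gate. Its pad is at about (0.425, -0.185, 0.115): both views agree, the height matches the description, and the lever runs at yaw of about 13°. Moving above it with the fingers shut.

Request:
{"name": "apply_moves", "arguments": {
  "increments": [
    {"jaw":1,"xyz":[15,-11,0]},
    {"jaw":1,"xyz":[32,-25,0]},
    {"jaw":1,"xyz":[32,-25,0]},
    {"jaw":1,"xyz":[32,-25,0]},
    {"jaw":1,"xyz":[32,-25,0]},
    {"jaw":1,"xyz":[32,-25,0]},
    {"jaw":1,"xyz":[32,-25,0]},
    {"jaw":1,"xyz":[32,-25,0]},
    {"jaw":1,"xyz":[32,-25,0]},
    {"jaw":1,"xyz":[32,-25,0]},
    {"jaw":1,"xyz":[32,-25,0]},
    {"jaw":1,"xyz":[19,-14,0],"spin":0.06}
  ]
}}

```text
invalid input
```

Request:
{"name": "apply_moves", "arguments": {
  "increments": [
    {"jaw":1,"xyz":[0,0,20]},
    {"jaw":1,"xyz":[0,0,30]},
    {"jaw":1,"xyz":[0,0,20]},
    {"jaw":1,"xyz":[0,0,0]},
    {"jaw":1,"xyz":[0,0,0]}
  ]
}}

```text
invalid input
```

```bash
python3 - <<'E'
from h import *
from scipy.spatial.transform import Rotation as R
s=telemetry.read_state();print(s['time'],s['ee_pos'],s['force'],s['gripper_width']);M=R.from_quat(s['eef_rot']).as_matrix();print(M)
print('tool delta mm',M.T@(np.array([.425,-.185,.12])-s['ee_pos'])*1000)
a=shot('top','top1.png');b=shot('side','side1.png')
cv2.imwrite('pics/c1.png',np.hstack([cv2.resize(a['frame'][120:300,330:510],(400,400)),cv2.resize(b['frame'][80:220,270:410],(400,400))]))
E
```

```text
0.1 [ 0.16421181 -0.55033905  0.23020922] [ 0.21456031 -0.15842345 -0.7537164 ] 0.9992877498042091
[[ 9.58303401e-01  2.85752549e-01 -2.68038369e-04]
 [ 2.85752474e-01 -9.58301190e-01  2.08661067e-03]
 [ 3.39392830e-04 -2.07619873e-03 -9.99997787e-01]]
tool delta mm [ 354.27333997 -275.35514319  110.90139063]
```

View pics/c1.png

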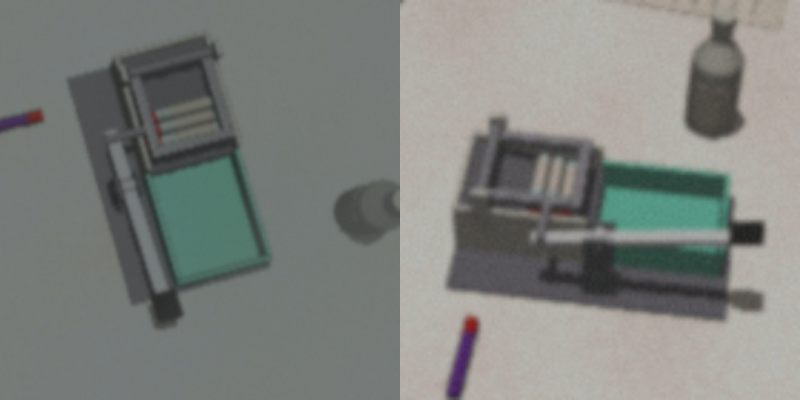

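The picture shows the scene unchanged: the calls were refused and the arm didn't move. I'll retry with every row complete, including spin.

Request:
{"name": "apply_moves", "arguments": {
  "increments": [
    {"jaw":1.0,"xyz":[15,-11,0],"spin":0.0},
    {"jaw":1.0,"xyz":[32,-25,0],"spin":0.0},
    {"jaw":1.0,"xyz":[32,-25,0],"spin":0.0},
    {"jaw":1.0,"xyz":[32,-25,0],"spin":0.0},
    {"jaw":1.0,"xyz":[32,-25,0],"spin":0.0},
    {"jaw":1.0,"xyz":[32,-25,0],"spin":0.0},
    {"jaw":1.0,"xyz":[32,-25,0],"spin":0.0},
    {"jaw":1.0,"xyz":[32,-25,0],"spin":0.0},
    {"jaw":1.0,"xyz":[32,-25,0],"spin":0.0},
    {"jaw":1.0,"xyz":[32,-25,0],"spin":0.0},
    {"jaw":1.0,"xyz":[32,-25,0],"spin":0.0},
    {"jaw":1.0,"xyz":[19,-14,0],"spin":0.06}
  ]
}}

```text
time: 1.7
ee_pos: [0.4254, -0.1834, 0.2313]
eef_rot: [0.993, 0.115, 0.0, -0.0]
force: [-0.6, -0.3, -0.6]
gripper_width: -0.004
finger_force: 0.0
```

Request:
{"name": "apply_moves", "arguments": {
  "increments": [
    {"jaw":1.0,"xyz":[0,1,20],"spin":0.0},
    {"jaw":1.0,"xyz":[0,0,30],"spin":0.0},
    {"jaw":1.0,"xyz":[0,0,30],"spin":0.0},
    {"jaw":1.0,"xyz":[0,0,18],"spin":0.0},
    {"jaw":1.0,"xyz":[0,0,0],"spin":0.0}
  ]
}}

```text
time: 2.33
ee_pos: [0.4236, -0.1854, 0.1317]
eef_rot: [0.993, 0.115, -0.002, -0.002]
force: [-0.2, -1.1, 0.9]
gripper_width: 0.002
finger_force: 0.0
```

```bash
python3 - <<'E'
from h import *
s=telemetry.read_state();print(s['time'],s['ee_pos'],s['force'])
a=shot('top','top2.png');b=shot('side','side2.png')
cv2.imwrite('pics/c2.png',np.hstack([cv2.resize(a['frame'][120:300,330:510],(400,400)),cv2.resize(b['frame'][80:220,290:430],(400,400))]))
E
```

```text
2.325 [ 0.42361027 -0.18541823  0.13172852] [-0.24024641 -1.14496185  0.91400671]
```

View pics/c2.png

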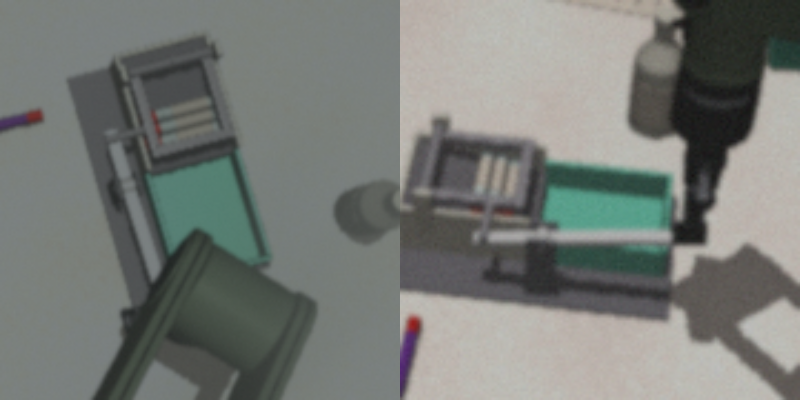

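The fingertips are right above the pad (right half, about (690,225)), the gate is shut and the tubes are in place. Pressing.

Request:
{"name": "apply_moves", "arguments": {
  "increments": [
    {"jaw":1.0,"xyz":[0,0,8],"spin":0.0},
    {"jaw":1.0,"xyz":[0,0,8],"spin":0.0},
    {"jaw":1.0,"xyz":[0,0,8],"spin":0.0},
    {"jaw":1.0,"xyz":[0,0,8],"spin":0.0},
    {"jaw":1.0,"xyz":[0,0,8],"spin":0.0},
    {"jaw":1.0,"xyz":[0,0,8],"spin":0.0},
    {"jaw":1.0,"xyz":[0,0,8],"spin":0.0},
    {"jaw":1.0,"xyz":[0,0,5],"spin":0.0},
    {"jaw":1.0,"xyz":[0,0,0],"spin":0.0},
    {"jaw":1.0,"xyz":[0,0,0],"spin":0.0}
  ]
}}

```text
time: 3.68
ee_pos: [0.4252, -0.1873, 0.0723]
eef_rot: [0.993, 0.115, -0.0, -0.0]
force: [-2.1, -1.6, 2.4]
gripper_width: -0.0
finger_force: 1.5
```

Request:
{"name": "apply_moves", "arguments": {
  "increments": [
    {"jaw":1.0,"xyz":[0,0,0],"spin":0.0},
    {"jaw":1.0,"xyz":[0,0,0],"spin":0.0},
    {"jaw":1.0,"xyz":[0,0,0],"spin":0.0},
    {"jaw":1.0,"xyz":[0,0,0],"spin":0.0},
    {"jaw":1.0,"xyz":[0,0,0],"spin":0.0},
    {"jaw":1.0,"xyz":[0,0,0],"spin":0.0},
    {"jaw":1.0,"xyz":[0,0,0],"spin":0.0},
    {"jaw":1.0,"xyz":[0,0,0],"spin":0.0}
  ]
}}

```text
time: 4.68
ee_pos: [0.4252, -0.1873, 0.0723]
eef_rot: [0.993, 0.115, 0.0, 0.0]
force: [-2.5, -1.4, 4.1]
gripper_width: -0.004
finger_force: 1.7
```

```bash
python3 - <<'E'
from h import *
s=telemetry.read_state();print(s['time'],s['ee_pos'],s['force'])
a=shot('top','top3.png');b=shot('side','side3.png')
cv2.imwrite('pics/c3.png',np.hstack([cv2.resize(a['frame'][120:300,330:510],(400,400)),cv2.resize(b['frame'][80:220,290:430],(400,400))]))
E
```

```text
4.675 [ 0.4252236  -0.18729971  0.07229539] [-2.51535931 -1.39362979  4.08046796]
```

View pics/c3.png

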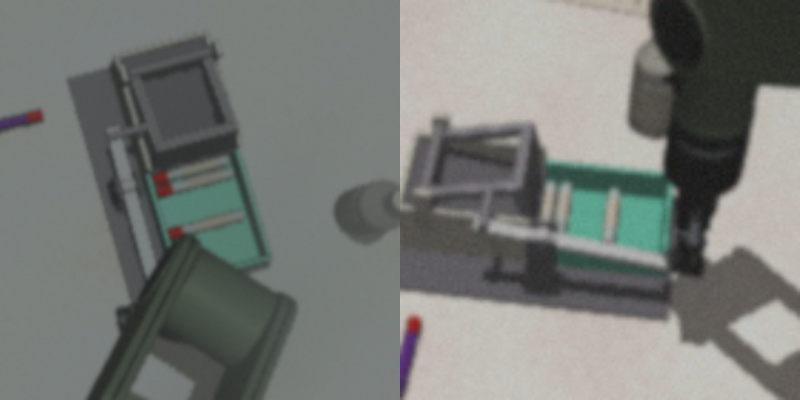

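The gate is up and all three tubes are visible past it, at crop (195,172), (195,185) and (210,222). The rearmost is close to the lane's edge, so I'll check the heights before letting go.

Request:
{"name": "apply_moves", "arguments": {
  "increments": [
    {"jaw":1.0,"xyz":[0,0,0],"spin":0.0},
    {"jaw":1.0,"xyz":[0,0,0],"spin":0.0},
    {"jaw":1.0,"xyz":[0,0,0],"spin":0.0},
    {"jaw":1.0,"xyz":[0,0,0],"spin":0.0},
    {"jaw":1.0,"xyz":[0,0,0],"spin":0.0},
    {"jaw":1.0,"xyz":[0,0,0],"spin":0.0},
    {"jaw":1.0,"xyz":[0,0,0],"spin":0.0},
    {"jaw":1.0,"xyz":[0,0,0],"spin":0.0}
  ]
}}

```text
time: 5.78
ee_pos: [0.4252, -0.1873, 0.0723]
eef_rot: [0.993, 0.115, 0.0, 0.0]
force: [-1.8, -1.6, 2.6]
gripper_width: 0.001
finger_force: 1.6
```

```bash
python3 - <<'E'
from h import *
a=shot('top','top4.png');P=pts(a)*1000;f=a['frame']
old=pickle.load(open('top3.png.pkl','rb'));print('moved px',(cv2.absdiff(f,old['frame']).max(-1)>40).sum())
for u in (420,428):
  for v in range(186,224): print(u,v,f[v,u],P[v,u].round().astype(int),end=' | ' if v%2 else '\n')
E
```

```text
moved px 0
420 186 [52 51 50] [ 612 -246   78]
420 187 [51 51 49] [ 609 -246   80] | 420 188 [50 50 48] [ 612 -254   36]
420 189 [51 51 49] [ 609 -254   38] | 420 190 [58 57 55] [ 607 -254   34]
420 191 [61 61 60] [ 604 -254   37] | 420 192 [72 75 75] [ 603 -256   23]
420 193 [92 98 98] [ 600 -256   22] | 420 194 [106 115 114] [ 597 -255   29]
420 195 [107 116 114] [ 595 -256   21] | 420 196 [ 96 102 101] [ 592 -255   25]
420 197 [84 90 85] [ 591 -258    8] | 420 198 [86 93 87] [ 586 -255   25]
420 199 [ 98 105 103] [ 584 -255   22] | 420 200 [106 115 115] [ 580 -254   26]
420 201 [107 115 116] [ 578 -254   25] | 420 202 [ 99 107 106] [ 575 -255   22]
420 203 [89 97 90] [ 573 -255   18] | 420 204 [ 98 108  81] [ 570 -256   13]
420 205 [112 124  85] [ 568 -257    6] | 420 206 [116 128  86] [ 565 -256   13]
420 207 [116 128  86] [ 562 -256   13] | 420 208 [115 129  86] [ 560 -257    8]
420 209 [115 128  85] [ 557 -257    5] | 420 210 [115 128  85] [ 554 -256    9]
420 211 [115 128  85] [ 551 -256    8] | 420 212 [116 129  86] [ 549 -256    7]
420 213 [116 128  86] [ 545 -255   12] | 42
[... 1187 characters left out ...]
127  86] [ 565 -279    7]
428 207 [114 127  84] [ 561 -278   13] | 428 208 [114 127  85] [ 559 -279    8]
428 209 [114 127  85] [ 556 -278   12] | 428 210 [115 128  85] [ 553 -278   10]
428 211 [114 127  86] [ 550 -278   10] | 428 212 [114 128  86] [ 547 -277   12]
428 213 [115 128  85] [ 544 -276   17] | 428 214 [114 128  86] [ 542 -277   11]
428 215 [112 125  87] [ 539 -277   10] | 428 216 [104 114  91] [ 536 -276   15]
428 217 [103 111 105] [ 533 -274   24] | 428 218 [106 115 114] [ 530 -274   24]
428 219 [108 117 117] [ 527 -273   28] | 428 220 [103 110 110] [ 525 -275   18]
428 221 [89 96 92] [ 522 -274   20] | 428 222 [85 95 76] [ 520 -276   10]
428 223 [101 113  79] [ 517 -275   13] |
```

All three tube tops are at about 25 mm, so they lie on the tray floor and have stopped moving. Raising the lever slowly.

Request:
{"name": "apply_moves", "arguments": {
  "increments": [
    {"jaw":1.0,"xyz":[0,0,-6],"spin":0.0},
    {"jaw":1.0,"xyz":[0,0,-6],"spin":0.0},
    {"jaw":1.0,"xyz":[0,0,-6],"spin":0.0},
    {"jaw":1.0,"xyz":[0,0,-6],"spin":0.0},
    {"jaw":1.0,"xyz":[0,0,-6],"spin":0.0},
    {"jaw":1.0,"xyz":[0,0,-6],"spin":0.0},
    {"jaw":1.0,"xyz":[0,0,-6],"spin":0.0},
    {"jaw":1.0,"xyz":[0,0,-6],"spin":0.0},
    {"jaw":1.0,"xyz":[0,0,-10],"spin":0.0},
    {"jaw":1.0,"xyz":[0,0,-30],"spin":0.0},
    {"jaw":1.0,"xyz":[0,0,-40],"spin":0.0},
    {"jaw":1.0,"xyz":[0,0,-30],"spin":0.0}
  ]
}}

```text
time: 7.32
ee_pos: [0.4251, -0.1875, 0.232]
eef_rot: [0.993, 0.115, 0.0, 0.0]
force: [-0.8, 0.1, -0.4]
gripper_width: 0.003
finger_force: 0.0
```

Request:
{"name": "apply_moves", "arguments": {
  "increments": [
    {"jaw":1.0,"xyz":[-15,12,0],"spin":0.0},
    {"jaw":1.0,"xyz":[-32,25,0],"spin":0.0},
    {"jaw":1.0,"xyz":[-32,25,0],"spin":0.0},
    {"jaw":1.0,"xyz":[-32,25,0],"spin":0.0},
    {"jaw":1.0,"xyz":[-15,12,0],"spin":0.0},
    {"jaw":1.0,"xyz":[0,0,0],"spin":0.0},
    {"jaw":1.0,"xyz":[0,0,0],"spin":0.0}
  ]
}}

```text
time: 8.2
ee_pos: [0.3252, -0.3118, 0.2302]
eef_rot: [0.993, 0.115, 0.0, -0.0]
force: [-0.7, -0.4, 0.3]
gripper_width: 0.001
finger_force: 0.0
```

```bash
python3 - <<'E'
from h import *
s=telemetry.read_state();print(s['time'],s['ee_pos'],s['force'])
a=shot('top','top5.png');b=shot('side','side5.png')
cv2.imwrite('pics/c5.png',np.hstack([cv2.resize(a['frame'][120:300,330:510],(400,400)),cv2.resize(b['frame'][80:220,290:430],(400,400))]))
P=pts(b);f=b['frame'];roi=np.zeros(f.shape[:2],bool);roi[145:185,375:405]=1
m=roi&(P[...,2]>.05)&(P[...,2]<.13)&(f.max(-1)<60);print(m.sum(),P[m].mean(0))
E
```

```text
8.2 [ 0.32518743 -0.31175417  0.23019737] [-0.73474065 -0.41920523  0.26362777]
61 [ 0.4241846  -0.18430395  0.11480286]
```

View pics/c5.png

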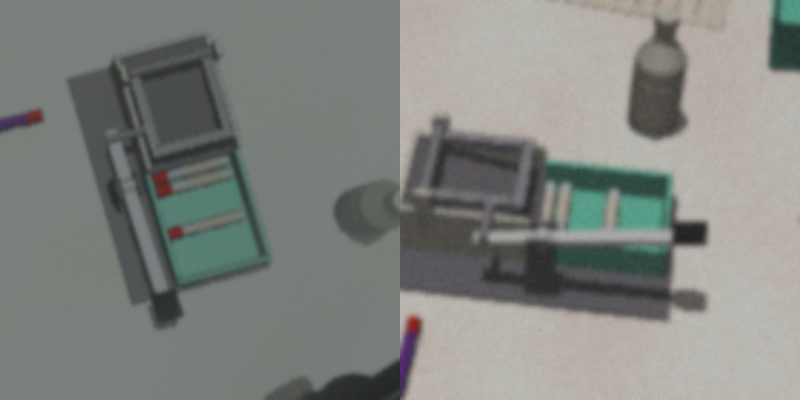

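The pad is back at 115 mm (right half, about (690,233)), the gate is shut, all three tubes are in the tray, and the arm is clear.

```bash
python3 -c "
from bench import workorder;print(workorder.finish_job())"
```

```text
the job is handed in; nothing more can be done
None
```

The job is handed in: all three tubes are in the full dispenser's catch tray, its lever is back up with the gate shut, and nothing around it was disturbed, at about 8 s of the 38 s allowed.

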